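Open the child-safe descaler bottle in its one-hand holder

TASK

The kettle wants descaling: swing the holder's steel bar down across the front of the bottle until it rests in its fork, so that the bottle is held fast, and only then open the orange safety cap: push it down, keep it down while you twist it counterclockwise, and lift it off. Finish while still holding the cap, level and clear of the neck, straight above the open bottle (about 8 cm up); do not let go of it. The bottle stays standing in its holder, the bar stays closed, and the two mugs are left where they are.

Things in the scene. Friction and masses are not known exactly. Their poses are not given: they have to be found in the camera images.
- holder: Fixed grey bottle holder, base 112 x 136 x 10 mm, walls 64 mm high at back and sides, front open. Origin at the underside, below the bottle's axis; x from open front to back wall, y left seen from the front, z up. Aluminium posts 104 mm high at the front corners (x -42): hinge of the bar at y +56, open-topped fork at y -56 mm.
- bar (a joint): Steel bar's angle about its horizontal hinge (along the holder's x), rad: 0 = level across the bottle's front, resting in the fork; starts raised 0.4 to 0.85, limit 1.3. Stiff hinge: stays where left, 1 to 2 N at the end moves it. Closed it runs from the hinge along the holder's -y: 10 x 10 mm bar, then, 122 to 166 mm from the hinge, outside the fork, a red end grip 16 wide, 14 mm high.
- bar_grip (a point): Middle of the upper face of the bar's red end grip, 144 mm from the hinge axis and 7 mm above the bar's centreline; moves with the bar. Its y axis points along the bar towards the hinge, z out of the bar's upper face.
- bar_hinge (a point): Point on the hinge axis of the bar, 92 mm above the worktop; axes parallel to the holder's. From here the closed bar points along the holder's -y.
- bottle: Loose square white bottle with blue label band and thin yellow stripe, body 70 x 70 x 100 mm, 0.5 to 0.8 kg, standing on the holder's 10 mm base between its walls (1.5 mm play; they keep it from turning). Origin at the centre of its underside, z up. Sloping shoulder up to 111 mm, round neck with bayonet ledges up to 134 mm, on it a spring plunger that pushes the cap up.
- cap: Round orange ribbed safety cap, 52 mm across, 32 high, 30 g; origin at centre of lower rim, z up. Locked: 118 mm above the bottle's origin, x axes parallel. Push it down 5 mm or more (stop at 6.5; spring 5 to 8.5 N), turn it, still down, counterclockwise from above by 0.65 to 1.45 rad (best 1.05), then lift; clear of the neck after 30 mm. Unpushed it does not turn. Grip its sides from above.
- cap_top (a point): Centre of the cap's flat top, 32 mm above its origin; 160 mm above the worktop when locked.
- mug_tea: White mug with red-brown inside, 89 x 120 x 98 mm, bystander; origin at the centre of its underside.
- mug_2: Cream mug, 78 x 116 x 101 mm, bystander; origin at the centre of its underside.
Not all that is in view belongs to the job. Several things have the shape of the cap; the one meant has the colours described above.

How it is judged (in metres and radians):
On the way, in this order (a step that is already met when the one before it is completed fails the run):
1. the bar rests in its fork, with the cap still locked on the bottle (value of joint bar below 0.06 rad and z of cap in the frame of bottle between 0.1155 and 0.121 m), for 0.2 s.
2. with the bar closed, the cap is pushed down by 4 mm or more (value of joint bar below 0.06 rad and z of cap in the frame of bottle below 0.114 m), for 0.05 s.
3. the cap is turned by 0.5 rad or more while it is still down, bar closed (value of joint bar below 0.06 rad and z of cap in the frame of bottle below 0.1165 m and angle between the x axis of cap and the x axis of bottle, either way round above 0.5 rad), for 0.05 s.
At the end, for the whole second after the job is handed in: Cap held by the fingers 40 to 180 mm above its locked height, within 40 mm of the bottle axis, tilted under 0.3 rad, still, touching neither bottle nor holder; bar below 0.06 rad; bottle still, upright (0.08 rad) in its holder (12 mm sideways, lifted under 6 mm) (z of cap in the frame of bottle between 0.158 and 0.298 m and horizontal distance between cap and bottle below 0.04 m and angle between cap's own z axis and vertical below 0.3 rad and contact force between the fingers and cap above 1 N and contact force between cap and bottle below 0.1 N and contact force between cap and holder below 0.1 N and linear speed of each of cap, bottle below 0.03 m/s and value of joint bar below 0.06 rad and horizontal distance between bottle and holder below 0.012 m and z of bottle in the frame of holder below 0.016 m and angle between bottle's own z axis and vertical below 0.08 rad); the arm keeps its last pose, push and grip.
It fails at once if the bottle is lifted or tipped out of its holder (z of bottle in the frame of holder above 0.03 m or angle between bottle's own z axis and vertical above 0.25 rad).
It fails at once if the white mug with the red-brown inside is pushed away by more than 40 mm (distance of mug_tea from where it was at the start of the episode above 0.04 m).
It fails at once if the cream mug is pushed away by more than 40 mm (distance of mug_2 from where it was at the start of the episode above 0.04 m).
It also fails if it takes over 45 s, if anything falls off the work surface, if the arm or the gripper's body presses on something with over 40 N, if the wrist force passes 120 N, or if a joint passes its speed limit or range.

ROBOT

A 6-joint arm with a two-finger parallel gripper is mounted at the origin on a cart in front of the work surface, level with it; the furniture and walls round the work are solid. World frame = base frame: x ahead of the robot, y to its left, z up, the work surface at z = 0. Lengths are in mm, angles in degrees, forces in N, time in s.
With the tool pointing down it reaches from about 300 to 850 mm from the base axis. Payload 4.2 kg.
Tool frame: the origin (TCP) lies midway between the tips of the shut fingers; the grasp point (between the pads) lies 19 mm behind it; z points along the fingers, y is the direction in which the jaws open and shut (so a half turn about z gives the same grasp; the last joint's range is limited). The gripper opens to 91 mm and grips with 3 to 60 N. Pads are 32 mm wide; open, the fingers measure 118 mm over their backs; the gripper's body (76 mm by 178 mm) begins 60 mm behind the grasp point.
Start: joints at [73.167, 18.312, 89.639, -0, 72.044, -1.146], TCP at [155.477, 553.597, 213.976] pointing down, gripper open.
Joint ranges: [-177.97, 177.97], [-48.28, 115.42], [12.27, 149.76], [-77.06, 257.06], [2.81, 150.46], [-146.56, 146.56]. Speed limits (degrees/s): [147.25, 147.25, 180, 180, 180, 180].

INTERFACE

Orientations are given as [roll, pitch, yaw] about the fixed x, y, z axes, in that order (R = Rz(yaw) Ry(pitch) Rx(roll)).
In Python, from workcell import env gives the robot as it stands.
- The arm moves only by the shell command python3 -m jog 'ROWS' [FORCE]. ROWS is JSON, a list of rows, each an object of numbers: "dx", "dy", "dz": the shift along the world's x, y, z in m; "wx", "wy", "wz": the turn, a rotation vector about the world's x, y, z in rad; "grip": the gripper's target within -1 to 1 (shut at 1, half-way at 0, fully open at -1). In form: [{"dx": .., "dy": .., "dz": .., "wx": .., "wy": .., "wz": .., "grip": ..}, ...]. A call has 1 to 10 rows; each row shifts and turns the commanded pose from where the row before left it; what a row does not reach is not made up. A row lasts 1/10 s, in which the tool goes at most 50 mm and 8.59 degrees, less where a joint would pass 70% of its speed; a pose out of reach is approached as far as the arm can. A call with a gripper value outside its range is refused whole. The fingers move at their own pace and stop on an object; FORCE is the grip in N (left out, the last holds). Time passes only in rows, so rows that do not move let the fingers close. It gives the time, the measured TCP pose, the force and the opening at its end, in the units of the state.
- env.state(): the state, without advancing time (a new reading comes with each control period).
- env.grab_frame(name): name is "scene" or "side" or "wrist"; returns the picture (384x512x3 uint8, red, green, blue); there is no depth.
- env.get_calibration(name): a dict with "fx", "fy", "cx", "cy" (pixels), "R" (3x3) and "t" (3): a world point X has camera coordinates R X + t. Camera axes: x right, y down, z forward; pixel columns grow to the right and rows downward; lengths in mm; the calibration is good to about 2 mm. The wrist camera is an equidistant fisheye: a pixel r from the principal point sees the ray r / f radians off the axis. A picture is of the moment at which its call begins: read the wrist's pose just before it. get_calibration takes no time and is no camera call; for the wrist camera it gives the pose at the moment of the call.
- env.job_done(): hands the job in, once; it reports no verdict.
The state is a dict: "time_s": time; "qpos": joint angles; "qvel": joint speeds; "effort": joint torques, N m; "ee_pos": TCP position; "ee_rot": TCP orientation; "force": force on the tool from outside, world axes, zero at the start; "torque": the same for the moment, N m; "gripper_width": finger opening in mm.
Only numpy, scipy, OpenCV 4.12 (cv2) and the standard library are available. Lean on these libraries where they do the work, as an engineer would, in place of code of your own. Each camera call takes 0.05 s, during which the arm holds its last target. There are 200 camera calls.

## Working session

There is one attempt and no reset: what is moved stays moved. The work goes in short steps, Python scripts to look and compute and a shell command to move; the robot and the scene stay as the last step left them, time stands still between calls to the robot, and variables do not carry over. Pictures are saved under pics/ and viewed, about 8 in all and at most 12, crops included, and the job is handed in when it is done.

```bash
mkdir -p pics; ls
python3 - <<'E'
from workcell import env
import cv2,numpy as np
s=env.state();print(s)
for n in("scene","side"):
    cv2.imwrite(f"pics/{n}0.png",cv2.resize(env.grab_frame(n)[:,:,::-1],(800,600),interpolation=cv2.INTER_CUBIC));print(n,env.get_calibration(n))
print(env.get_calibration("wrist"))
cv2.imwrite("pics/wrist0.png",cv2.resize(env.grab_frame("wrist")[:,:,::-1],(800,600),interpolation=cv2.INTER_CUBIC))
E
```

```text
pics
{'time_s': 0.0, 'qpos': array([ 7.31650053e+01,  1.83493817e+01,  8.97083659e+01, -1.55268330e-03,
        7.20442373e+01, -1.14707886e+00]), 'qvel': array([ 0.04295184, -0.11000363, -0.00757807, -0.06323341,  0.10193312,
       -0.10267788]), 'effort': array([-3.01887496e-05, -4.12465811e+01, -2.31966323e+01,  7.25727179e-02,
        4.59800370e-02, -1.54517111e-04]), 'ee_pos': array([155.34424914, 553.06932858, 213.12966421]), 'ee_rot': array([-1.79898006e+02, -5.65723263e-04,  1.64312564e+02]), 'force': array([ 0.43356803,  0.02441156, -0.21755073]), 'torque': array([0.01973586, 0.0329361 , 0.0046332 ]), 'gripper_width': 91.21414436651436}
scene {'fx': 408.0061348638126, 'fy': 408.0061348638126, 'cx': 255.82636075611364, 'cy': 188.20741175681977, 'R': array([[ 0.77734151, -0.62884629, -0.01710314],
       [-0.38721592, -0.456872  , -0.80083195],
       [ 0.49578625,  0.62914253, -0.59864487]]), 't': array([-305.55582301,  288.64982966, 1049.73537698])}
side {'fx': 495.33178678576587, 'fy': 495.33178678576587, 'cx': 252.20850576631761, 'cy': 196.87754426507658, 'R': array([[-0.97077134, -0.23966373,  0.01281836],
       [-0.10169158,  0.36235508, -0.92647591],
       [ 0.21739787, -0.90069978, -0.37613571]]), 't': array([ 460.54559125,  131.88642122, 1570.52585233])}
{'fx': 297.3186396354542, 'fy': 297.3186396354542, 'cx': 256.59848899998354, 'cy': 187.51358630177455, 'R': array([[ 2.70108687e-01,  9.62829469e-01, -8.43674624e-04],
       [ 9.29531822e-01, -2.60538838e-01,  2.60940807e-01],
       [ 2.51021689e-01, -7.12666012e-02, -9.65354434e-01]]), 't': array([-574.46011402,  -29.64373514,  390.05624969])}
```

View pics/scene0.png

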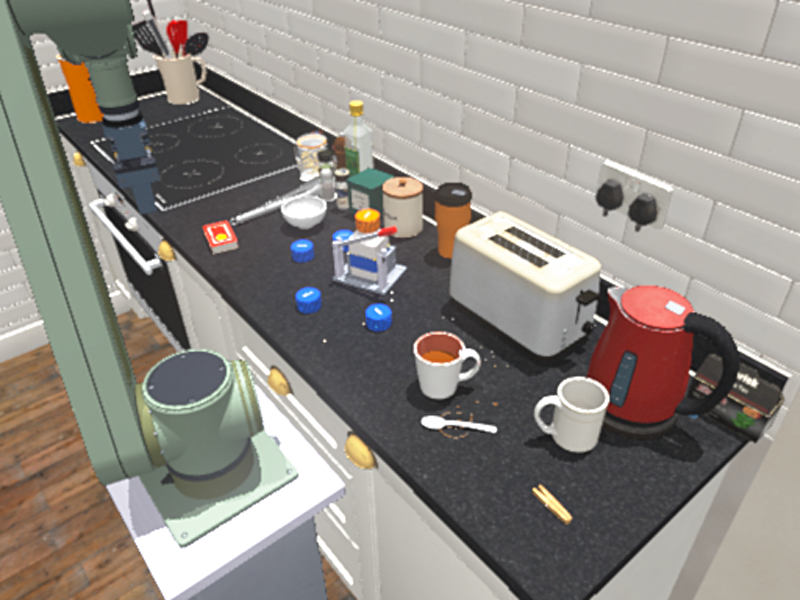

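View pics/side0.png

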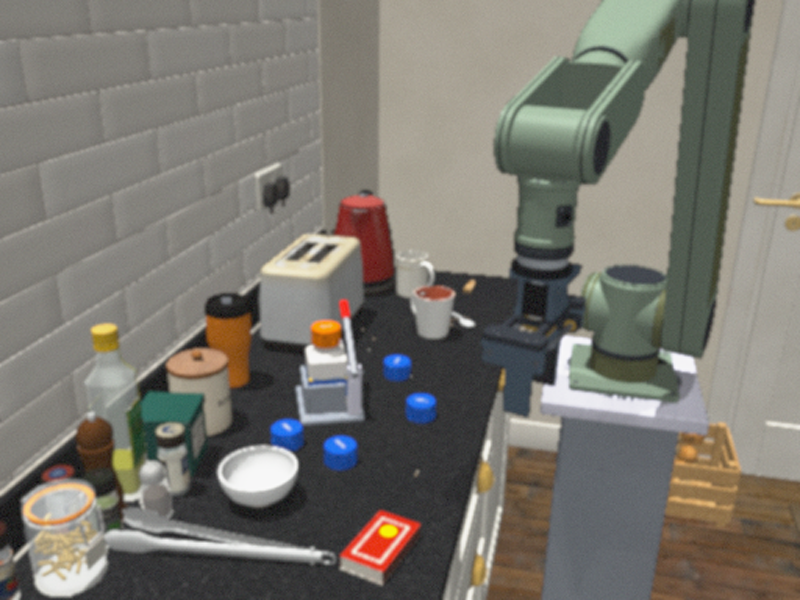

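The scene view shows the orange cap at (368,220), the holder at (370,268) and the raised bar running from (338,243) to its red grip at (388,232). In the side view the cap is at (326,333) and the grip at (345,308). I'll crop both and triangulate.

```bash
cat > h.py <<'E'
from workcell import env
import cv2,numpy as np
def ray(n,u,v):
    c=env.get_calibration(n);R,t=c["R"],c["t"]
    d=R.T@np.array([(u-c["cx"])/c["fx"],(v-c["cy"])/c["fy"],1]);return -R.T@t,d/np.linalg.norm(d)
def proj(n,X):
    c=env.get_calibration(n);p=c["R"]@np.array(X,float)+c["t"];return np.array([c["fx"]*p[0]/p[2]+c["cx"],c["fy"]*p[1]/p[2]+c["cy"]])
def tri(a,b):
    (o1,d1),(o2,d2)=ray("scene",*a),ray("side",*b)
    s=np.linalg.lstsq(np.c_[d1,-d2],o2-o1,rcond=None)[0];p,q=o1+s[0]*d1,o2+s[1]*d2
    return (p+q)/2,np.linalg.norm(p-q)
def onz(n,u,v,z):
    o,d=ray(n,u,v);return o+d*(z-o[2])/d[2]
E
python3 - <<'E'
from h import *
a=env.grab_frame("scene");b=env.grab_frame("side")
for n,im,(x,y,w,h) in(("scene",a,(200,120,75,75)),("side",b,(175,180,75,100))):
    hsv=cv2.cvtColor(im[y:y+h,x:x+w],cv2.COLOR_RGB2HSV)
    for nm,lo,hi in(("orange",8,20),("red",0,4)):
        m=((hsv[...,0]>=lo)&(hsv[...,0]<=hi)&(hsv[...,1]>150)&(hsv[...,2]>100)).astype(np.uint8)
        _,_,st,ce=cv2.connectedComponentsWithStats(m)
        for s,c in zip(st[1:],ce[1:]):
            if s[4]>8: print(n,nm,s+[x,y,0,0,0],c+[x,y])
p=cv2.resize(a[125:195,195:270,::-1],None,fx=7,fy=8.4*7/8.4,interpolation=cv2.INTER_CUBIC)
q=cv2.resize(b[185:275,180:245,::-1],None,fx=6,fy=6,interpolation=cv2.INTER_CUBIC)
h=max(p.shape[0],q.shape[0]);o=np.zeros((h,p.shape[1]+q.shape[1],3),np.uint8)
o[:p.shape[0],:p.shape[1]]=p;o[:q.shape[0],p.shape[1]:]=q
o=o[:,:];print(o.shape);cv2.imwrite("pics/c1.png",cv2.resize(o,None,fx=.86,fy=.86))
E
```

```text
scene orange [227 133  16  16 128] [235.015625 142.65625 ]
scene red [242 145  12   6  44] [247.70454545 147.40909091]
side orange [199 205  20  17 275] [208.31636364 213.04727273]
side red [217 192   7  11  59] [220.         196.74576271]
(540, 915, 3)
```

View pics/c1.png

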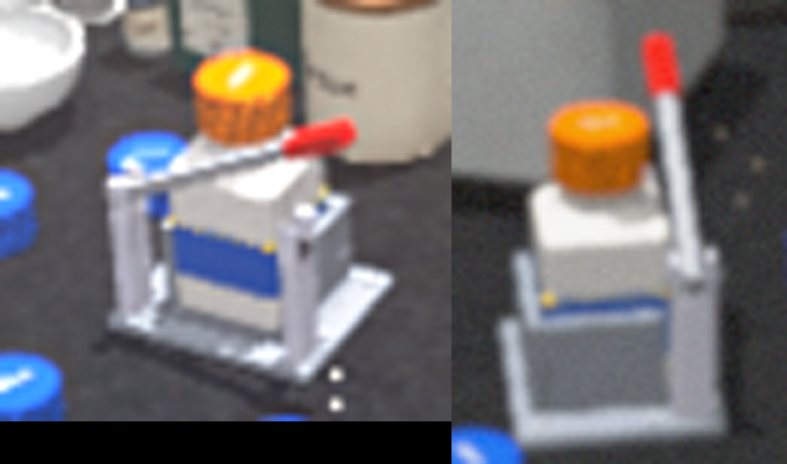

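The crop shows the hinge post on the left, the fork on the right, the locked orange cap and the bar raised beside it. I'll fit the holder pose and bar angle to these features.

Run:
```python
from h import *
from scipy.optimize import least_squares
S=lambda x,y:("scene",(x/6.02+195,y/6.02+125)); D=lambda x,y:("side",((x-451.5)/5.16+180,y/5.16+185))
cs,cd=S(243,95),D(600,146.5)
print("cap",tri(cs[1],cd[1]),"grip",tri((247.7,147.4),(220,196.75)))
for n,uv in(cs,cd): print(onz(n,*uv,144))
for n,uv in(S(110,325),S(300,378),S(393,275),D(520,440),D(728,430),D(500,322)): print(n,onz(n,*uv,5))
def model(p):
    x,y,th,a,xf,xb=p;c,s=np.cos(th),np.sin(th)
    W=lambda X,Y,Z:(x+c*X-s*Y,y+s*X+c*Y,Z)
    g=lambda r:W(-42,56-r*np.cos(a),92+r*np.sin(a))
    return [(cs,W(0,0,144)),(cd,W(0,0,144)),(S(110,325),W(xf,68,3)),(S(300,378),W(xf,-68,3)),(S(393,272),W(xb,-68,10)),
      (D(728,430),W(xf,68,3)),(D(520,440),W(xb,68,3)),(D(502,320),W(xb,-68,10)),
      (("scene",(247.7,147.4)),g(144)),(("side",(220,196.75)),g(144)),(S(284,147),g(122)),(D(668,93),g(122))]
f=lambda p:np.concatenate([proj(m[0],X)-np.array(m[1]) for m,X in model(p)])
for th0 in(0,.5,-.5,1):
    r=least_squares(f,[380,400,th0,.6,-56,56],loss="soft_l1");print(r.cost,r.x.round(3))
print(f(r.x).reshape(-1,2).round(1))
x,y,th,a=r.x[:4];c,s=np.cos(th),np.sin(th)
for nm,(X,Y,Z) in dict(hinge=(-42,56,92),grip=(-42,56-144*np.cos(a)-7*np.sin(a)*-0,92+144*np.sin(a)),closed=(-42,-88,99)).items(): print(nm,x+c*X-s*Y,y+s*X+c*Y,Z)
```

```text
cap (array([532.26726919, 281.1734979 , 145.20936017]), np.float64(2.375188447317477)) grip (array([523.62644077, 198.37006594, 162.0896896 ]), np.float64(2.0057111014755624))
[535.13933262 283.9332956  144.        ]
[531.69002654 280.34379743 144.        ]
scene [450.29136416 313.98521      5.        ]
scene [504.55493269 198.5810995    5.        ]
scene [612.70804491 245.22284537   5.        ]
side [552.3664872  361.30072539   5.        ]
side [448.18954829 322.30939543   5.        ]
side [609.78903021 238.39460951   5.        ]
2.9074550258007763 [531.769 280.279  56.974 -12.062 -58.836  52.797]Traceback (most recent call last):
  File "<stdin>", line 17, in <module>
    return func(*args, **kwargs)
    result = trf(vector_fun.fun, vector_fun.jac, x0, f0, J0, lb, ub, ftol, xtol,
                 gtol, max_nfev, x_scale, loss_function, tr_solver,
                 tr_options.copy(), verbose, callback=callback_wrapped)
    return trf_no_bounds(
        fun, jac, x0, f0, J0, ftol, xtol, gtol, max_nfev, x_scale,
        loss_function, tr_solver, tr_options, verbose, callback=callback)

[... 606 characters left out ...]
                      mf)
                             ^^^
    df = [f_eval - f0 for f_eval in f_evals]
                                    ^^^^^^^
    f = np.atleast_1d(self.fun(x, *self.args, **self.kwargs))
                      ~~~~~~~~^^^^^^^^^^^^^^^^^^^^^^^^^^^^^^
    return np.atleast_1d(self.fun(x))
                         ~~~~~~~~^^^
    return self.f(x, *self.args, **self.kwargs)
           ~~~~~~^^^^^^^^^^^^^^^^^^^^^^^^^^^^^^
  File "<stdin>", line 15, in <lambda>
  File "h.py", line 7, in proj
    c=env.get_calibration(n);p=c["R"]@np.array(X,float)+c["t"];return np.array([c["fx"]*p[0]/p[2]+c["cx"],c["fy"]*p[1]/p[2]+c["cy"]])
ValueError: time passes only in moves, steps and waits
```

Run:
```python
from h import *
k=1.5625
for n,a,b in(("flask top",(454,190),(228,303)),("jar lid",(403,187),(198,362)),("toaster corner L front top",(456,240),(337,250)),("toaster top near-wall corner",(497,214),(262,270)),("bottle gold cap",(356,107),(105,336)),("mug rim c",(440,345),(434,294))):
    p,e=tri(np.array(a)/k,np.array(b)/k);print(n,p.round(),round(e,1))
print("toaster foot",onz("scene",452/k,300/k,0))
```

```text
flask top [744. 233. 164.] 5.9
jar lid [725. 395. 117.] 0.9
toaster corner L front top [578.  36. 208.] 31.3
toaster top near-wall corner [734.  83. 175.] 6.2
bottle gold cap [746. 609. 256.] 0.7
mug rim c [411. -91.  97.] 7.8
toaster foot [6.10676387e+02 8.56114764e+01 1.13686838e-13]
```

```bash
python3 -m jog '[{"dx":0.031,"dy":-0.031,"wz":-0.0873,"grip":1},{"dx":0.031,"dy":-0.031,"wz":-0.0873,"grip":1},{"dx":0.031,"dy":-0.031,"wz":-0.0873,"grip":1},{"dx":0.031,"dy":-0.031,"wz":-0.0873,"grip":1},{"dx":0.031,"dy":-0.031,"wz":-0.0873,"grip":1},{"dx":0.031,"dy":-0.031,"wz":-0.0873,"grip":1},{"dx":0.031,"dy":-0.031,"wz":-0.0873,"grip":1},{"dx":0.031,"dy":-0.031,"wz":-0.0873,"grip":1},{"dx":0.031,"dy":-0.031,"wz":-0.0873,"grip":1},{"dx":0.031,"dy":-0.031,"wz":-0.0873,"grip":1}]' 20
python3 -m jog '[{"dx":0.031,"dy":-0.03,"grip":1},{"dx":0.031,"dy":-0.03,"grip":1},{"grip":1},{"grip":1}]'
python3 - <<'E'
from h import *
cv2.imwrite("pics/w1.png",cv2.resize(env.grab_frame("wrist")[:,:,::-1],(800,600),interpolation=cv2.INTER_CUBIC))
E
```

```text
invalid input
invalid input
```

View pics/w1.png

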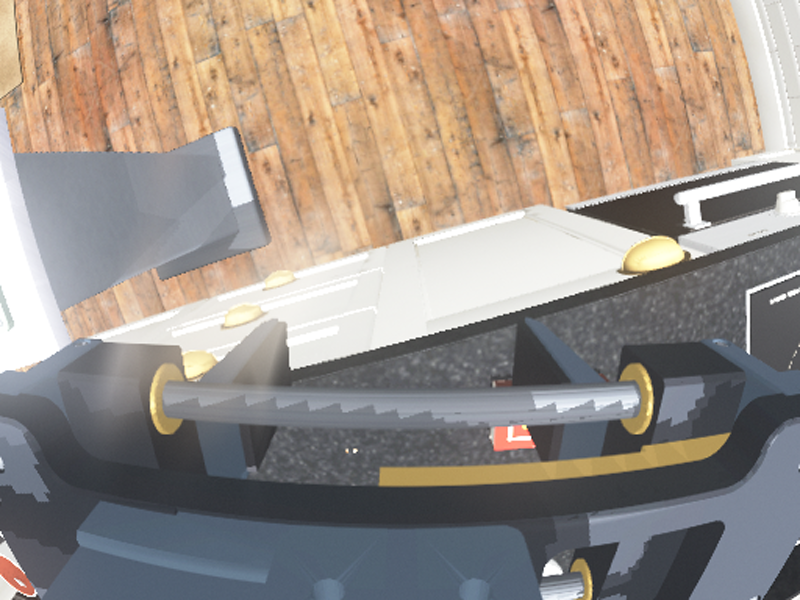

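The wrist view shows the arm hasn't moved: both calls were refused, probably because each row needs every key.

```bash
python3 -m jog '[{"dx":0.031,"dy":-0.031,"dz":0,"wx":0,"wy":0,"wz":-0.0873,"grip":1}]' 20
```

```text
time_s: 0.4
ee_pos: [184.7, 525.0, 213.5]
ee_rot: [179.9, -0.1, 159.5]
force: [1.3, 0.0, -0.6]
gripper_width: 85.9
```

```bash
python3 -m jog '[{"dx":0.031,"dy":-0.031,"dz":0,"wx":0,"wy":0,"wz":-0.0873,"grip":1},{"dx":0.031,"dy":-0.031,"dz":0,"wx":0,"wy":0,"wz":-0.0873,"grip":1},{"dx":0.031,"dy":-0.031,"dz":0,"wx":0,"wy":0,"wz":-0.0873,"grip":1},{"dx":0.031,"dy":-0.031,"dz":0,"wx":0,"wy":0,"wz":-0.0873,"grip":1},{"dx":0.031,"dy":-0.031,"dz":0,"wx":0,"wy":0,"wz":-0.0873,"grip":1},{"dx":0.031,"dy":-0.031,"dz":0,"wx":0,"wy":0,"wz":-0.0873,"grip":1},{"dx":0.031,"dy":-0.031,"dz":0,"wx":0,"wy":0,"wz":-0.0873,"grip":1},{"dx":0.031,"dy":-0.031,"dz":0,"wx":0,"wy":0,"wz":-0.0873,"grip":1},{"dx":0.031,"dy":-0.031,"dz":0,"wx":0,"wy":0,"wz":-0.0873,"grip":1}]'
python3 -m jog '[{"dx":0.031,"dy":-0.03,"dz":0,"wx":0,"wy":0,"wz":0,"grip":1},{"dx":0.031,"dy":-0.03,"dz":0,"wx":0,"wy":0,"wz":0,"grip":1},{"dx":0,"dy":0,"dz":0,"wx":0,"wy":0,"wz":0,"grip":1},{"dx":0,"dy":0,"dz":0,"wx":0,"wy":0,"wz":0,"grip":1}]'
python3 - <<'E'
from h import *
a=cv2.resize(env.grab_frame("scene")[90:240,170:370,::-1],(480,360),interpolation=cv2.INTER_CUBIC);b=cv2.resize(env.grab_frame("side")[120:280,150:360,::-1],(320,244),interpolation=cv2.INTER_CUBIC)
w=cv2.resize(env.grab_frame("wrist")[:,:,::-1],(320,240))
o=np.zeros((490,800,3),np.uint8);o[:360,:480]=a;o[:244,480:]=b;o[244:484,480:]=w;cv2.imwrite("pics/m1.png",o)
E
```

```text
time_s: 1.3
ee_pos: [466.5, 242.1, 214.1]
ee_rot: [180.0, -0.0, 114.1]
force: [0.8, -0.7, 0.2]
gripper_width: 14.0
time_s: 1.7
ee_pos: [527.7, 183.0, 213.6]
ee_rot: [-180.0, -0.0, 114.2]
force: [0.7, 0.5, 0.9]
gripper_width: 0.4
```

View pics/m1.png

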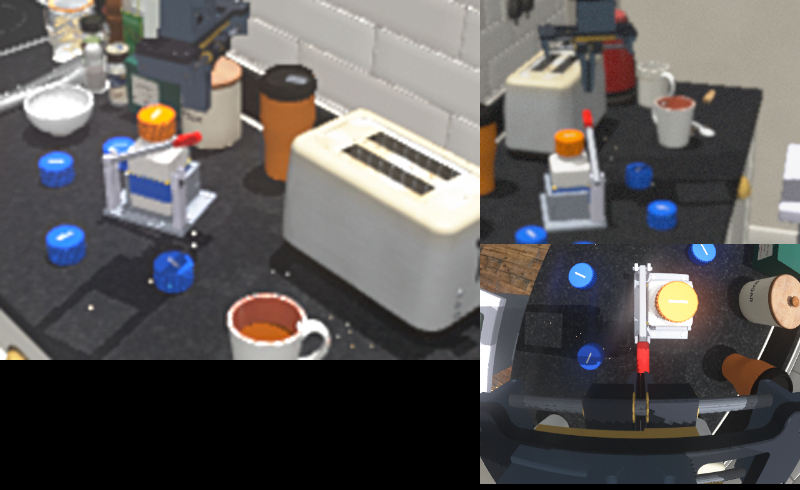

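The closed fingers sit above the red grip and in line with the bar: in the wrist inset the bar runs vertically at x≈642 and the cap is at (676,300). Pressing down now.

```bash
python3 -m jog '[{"dx":0,"dy":0,"dz":-0.018,"wx":0,"wy":0,"wz":0,"grip":1},{"dx":0,"dy":0,"dz":-0.018,"wx":0,"wy":0,"wz":0,"grip":1},{"dx":0,"dy":0,"dz":-0.01,"wx":0,"wy":0,"wz":0,"grip":1},{"dx":0,"dy":0,"dz":-0.01,"wx":0,"wy":0,"wz":0,"grip":1},{"dx":0,"dy":0,"dz":-0.01,"wx":0,"wy":0,"wz":0,"grip":1},{"dx":0,"dy":0,"dz":-0.01,"wx":0,"wy":0,"wz":0,"grip":1}]'
python3 -m jog '[{"dx":0,"dy":0,"dz":-0.01,"wx":0,"wy":0,"wz":0,"grip":1},{"dx":0,"dy":0,"dz":-0.01,"wx":0,"wy":0,"wz":0,"grip":1},{"dx":0,"dy":0,"dz":-0.01,"wx":0,"wy":0,"wz":0,"grip":1},{"dx":0,"dy":0,"dz":-0.006,"wx":0,"wy":0,"wz":0,"grip":1}]'
```

```text
time_s: 2.45
ee_pos: [527.7, 183.9, 137.7]
ee_rot: [179.9, 0.0, 114.3]
force: [-0.4, 0.1, 0.5]
gripper_width: 0.4
time_s: 2.85
ee_pos: [527.1, 183.5, 100.8]
ee_rot: [-179.9, -0.0, 114.3]
force: [-0.6, -0.1, -0.0]
gripper_width: 0.4
```

```bash
python3 -m jog '[{"dx":0,"dy":0,"dz":-0.002,"wx":0,"wy":0,"wz":0,"grip":1},{"dx":0,"dy":0,"dz":0,"wx":0,"wy":0,"wz":0,"grip":1}]'
python3 - <<'E'
from h import *
a=cv2.resize(env.grab_frame("scene")[120:200,190:290,::-1],(450,360),interpolation=cv2.INTER_CUBIC);b=cv2.resize(env.grab_frame("side")[180:280,170:257,::-1],(313,360),interpolation=cv2.INTER_CUBIC)
cv2.imwrite("pics/m2.png",np.hstack([a,b]))
E
```

```text
time_s: 3.05
ee_pos: [527.4, 183.6, 99.8]
ee_rot: [-180.0, -0.0, 114.3]
force: [-0.5, 0.0, 0.4]
gripper_width: 0.4
```

View pics/m2.png

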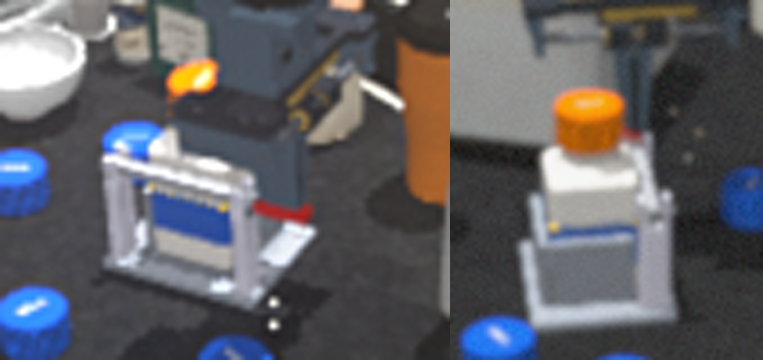

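The bar now lies level across to the fork, with the red grip under the fingers at (283,211) in the scene crop. I'll press on until the force shows it seated.

```bash
python3 -m jog '[{"dx":0,"dy":0,"dz":-0.002,"wx":0,"wy":0,"wz":0,"grip":1},{"dx":0,"dy":0,"dz":0,"wx":0,"wy":0,"wz":0,"grip":1}]'; python3 -m jog '[{"dx":0,"dy":0,"dz":-0.002,"wx":0,"wy":0,"wz":0,"grip":1},{"dx":0,"dy":0,"dz":0,"wx":0,"wy":0,"wz":0,"grip":1}]'
```

```text
time_s: 3.35
ee_pos: [528.0, 183.8, 99.2]
ee_rot: [179.9, 0.0, 114.3]
force: [-0.8, -0.2, 6.6]
gripper_width: 0.5
time_s: 3.55
ee_pos: [528.1, 183.9, 98.9]
ee_rot: [179.8, 0.0, 114.3]
force: [-4.6, -1.8, 15.7]
gripper_width: 0.5
```

Seated at z≈99 with the force rising to 15.7 N, as expected. Next I'll go up, open and move over the cap.

```bash
python3 -m jog '[{"dx":0,"dy":0,"dz":0.02,"wx":0,"wy":0,"wz":0,"grip":1},{"dx":0,"dy":0,"dz":0.03,"wx":0,"wy":0,"wz":0,"grip":1},{"dx":0,"dy":0,"dz":0.03,"wx":0,"wy":0,"wz":0,"grip":1},{"dx":0,"dy":0,"dz":0.03,"wx":0,"wy":0,"wz":0,"grip":-1},{"dx":0,"dy":0,"dz":0.03,"wx":0,"wy":0,"wz":0,"grip":-1},{"dx":0.001,"dy":0.032,"dz":0,"wx":0,"wy":0,"wz":0,"grip":-1},{"dx":0.001,"dy":0.032,"dz":0,"wx":0,"wy":0,"wz":0,"grip":-1},{"dx":0.001,"dy":0.032,"dz":0,"wx":0,"wy":0,"wz":0,"grip":-1},{"dx":0,"dy":0,"dz":0,"wx":0,"wy":0,"wz":0,"grip":-1},{"dx":0,"dy":0,"dz":0,"wx":0,"wy":0,"wz":0,"grip":-1}]'
python3 - <<'E'
from h import *
c=env.get_calibration("wrist");im=env.grab_frame("wrist")
R,t=c["R"],c["t"];print("cam",-R.T@t)
def px(X):
    p=R@np.array(X,float)+t;th=np.arctan2(np.hypot(p[0],p[1]),p[2]);k=c["fx"]*th/np.hypot(p[0],p[1]);return p[0]*k+c["cx"],p[1]*k+c["cy"]
big=cv2.resize(im[:,:,::-1],(768,576),interpolation=cv2.INTER_CUBIC)
cv2.imwrite("pics/w3.png",big)
hsv=cv2.cvtColor(im,cv2.COLOR_RGB2HSV);m=((hsv[...,0]>=7)&(hsv[...,0]<=24)&(hsv[...,1]>140)&(hsv[...,2]>150)).astype(np.uint8)
_,_,st,ce=cv2.connectedComponentsWithStats(m)
for s,q in zip(st[1:],ce[1:]):
    if s[4]>300: print(s,q)
print("pred top centre",px((532,280,160)))
# predicted pixel of top edge
E
```

```text
time_s: 4.55
ee_pos: [530.3, 279.8, 235.7]
ee_rot: [-180.0, 0.0, 114.4]
force: [-0.1, -0.1, -0.2]
gripper_width: 53.7
cam [500.124243   346.7823489  406.22874823]
[ 231  159   58   61 2461] [261.35229581 189.6948395 ]
pred top centre (np.float64(258.3217304739662), np.float64(195.7857618555195))
```

View pics/w3.png

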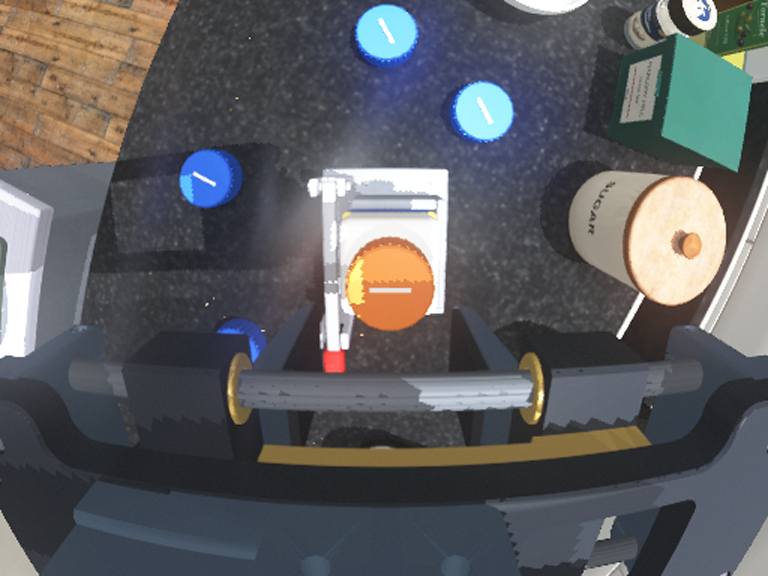

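The cap's top mark is at (390,290) in the picture, and the bar lies level at its left. The wrist estimate of the cap centre is about (532.4, 283), within about 2–3 mm of the earlier fit. I'll use (532.4, 282).

```bash
python3 -m jog '[{"dx":0.002,"dy":0.002,"dz":0,"wx":0,"wy":0,"wz":0,"grip":-1},{"dx":0,"dy":0,"dz":0,"wx":0,"wy":0,"wz":0,"grip":-1},{"dx":0,"dy":0,"dz":0,"wx":0,"wy":0,"wz":0,"grip":-1},{"dx":0,"dy":0,"dz":0,"wx":0,"wy":0,"wz":0,"grip":-1},{"dx":0,"dy":0,"dz":-0.02,"wx":0,"wy":0,"wz":0,"grip":-1},{"dx":0,"dy":0,"dz":-0.02,"wx":0,"wy":0,"wz":0,"grip":-1}]'
python3 -m jog '[{"dx":0,"dy":0,"dz":-0.02,"wx":0,"wy":0,"wz":0,"grip":-1},{"dx":0,"dy":0,"dz":-0.02,"wx":0,"wy":0,"wz":0,"grip":-1},{"dx":0,"dy":0,"dz":-0.014,"wx":0,"wy":0,"wz":0,"grip":-1},{"dx":0,"dy":0,"dz":-0.006,"wx":0,"wy":0,"wz":0,"grip":-1},{"dx":0,"dy":0,"dz":0,"wx":0,"wy":0,"wz":0,"grip":-1}]'
```

```text
time_s: 5.2
ee_pos: [532.9, 281.6, 196.2]
ee_rot: [179.9, -0.0, 114.3]
force: [-0.3, -0.2, 0.1]
gripper_width: 91.2
time_s: 5.7
ee_pos: [532.1, 281.3, 135.3]
ee_rot: [-179.9, 0.0, 114.3]
force: [0.3, 0.1, -0.5]
gripper_width: 91.5
```

Closing gently first to check the centring by side force.

```bash
python3 -m jog '[{"dx":0,"dy":0,"dz":-0.002,"wx":0,"wy":0,"wz":0,"grip":1},{"dx":0,"dy":0,"dz":0,"wx":0,"wy":0,"wz":0,"grip":1},{"dx":0,"dy":0,"dz":0,"wx":0,"wy":0,"wz":0,"grip":1},{"dx":0,"dy":0,"dz":0,"wx":0,"wy":0,"wz":0,"grip":1},{"dx":0,"dy":0,"dz":0,"wx":0,"wy":0,"wz":0,"grip":1},{"dx":0,"dy":0,"dz":0,"wx":0,"wy":0,"wz":0,"grip":1},{"dx":0,"dy":0,"dz":0,"wx":0,"wy":0,"wz":0,"grip":1},{"dx":0,"dy":0,"dz":0,"wx":0,"wy":0,"wz":0,"grip":1}]' 10
python3 -c "
from h import *
s=env.state();print(s['force'],s['torque'],s['gripper_width'])"
```

```text
time_s: 6.5
ee_pos: [532.4, 281.6, 134.2]
ee_rot: [180.0, -0.0, 114.3]
force: [-0.5, -0.2, 2.1]
gripper_width: 51.9
[-0.52077466 -0.15257639  2.136583  ] [-0.13689157  0.22268587  0.04193985] 51.92872934576302
```

Well centred: width 51.9 mm and almost no side force. I'll firm up the grip and push down.

```bash
python3 -m jog '[{"dx":0,"dy":0,"dz":0,"wx":0,"wy":0,"wz":0,"grip":1},{"dx":0,"dy":0,"dz":0,"wx":0,"wy":0,"wz":0,"grip":1},{"dx":0,"dy":0,"dz":-0.002,"wx":0,"wy":0,"wz":0,"grip":1},{"dx":0,"dy":0,"dz":-0.002,"wx":0,"wy":0,"wz":0,"grip":1},{"dx":0,"dy":0,"dz":-0.002,"wx":0,"wy":0,"wz":0,"grip":1},{"dx":0,"dy":0,"dz":0,"wx":0,"wy":0,"wz":0,"grip":1}]' 45
python3 -m jog '[{"dx":0,"dy":0,"dz":-0.002,"wx":0,"wy":0,"wz":0,"grip":1},{"dx":0,"dy":0,"dz":0,"wx":0,"wy":0,"wz":0,"grip":1},{"dx":0,"dy":0,"dz":0,"wx":0,"wy":0,"wz":0,"grip":1}]'
```

```text
time_s: 7.1
ee_pos: [532.5, 281.6, 128.6]
ee_rot: [180.0, -0.0, 114.3]
force: [-2.8, -1.3, 7.8]
gripper_width: 51.6
time_s: 7.4
ee_pos: [532.5, 281.6, 127.7]
ee_rot: [179.9, -0.0, 114.3]
force: [-3.8, -1.0, 11.8]
gripper_width: 51.3
```

Down 6.5 mm at 11.8 N, which is the stop. Twisting counterclockwise by 1.05 rad while keeping it down.

```bash
python3 -m jog '[{"dx":0,"dy":0,"dz":-0.0005,"wx":0,"wy":0,"wz":0.1,"grip":1},{"dx":0,"dy":0,"dz":0,"wx":0,"wy":0,"wz":0.1,"grip":1},{"dx":0,"dy":0,"dz":0,"wx":0,"wy":0,"wz":0.1,"grip":1},{"dx":0,"dy":0,"dz":0,"wx":0,"wy":0,"wz":0.1,"grip":1},{"dx":0,"dy":0,"dz":0,"wx":0,"wy":0,"wz":0.1,"grip":1}]'
python3 -m jog '[{"dx":0,"dy":0,"dz":0,"wx":0,"wy":0,"wz":0.1,"grip":1},{"dx":0,"dy":0,"dz":0,"wx":0,"wy":0,"wz":0.1,"grip":1},{"dx":0,"dy":0,"dz":0,"wx":0,"wy":0,"wz":0.1,"grip":1},{"dx":0,"dy":0,"dz":0,"wx":0,"wy":0,"wz":0.1,"grip":1},{"dx":0,"dy":0,"dz":0,"wx":0,"wy":0,"wz":0.1,"grip":1},{"dx":0,"dy":0,"dz":0,"wx":0,"wy":0,"wz":0.06,"grip":1},{"dx":0,"dy":0,"dz":0,"wx":0,"wy":0,"wz":0,"grip":1}]'
python3 - <<'E'
from h import *
s=env.state();print(s['torque'])
im=env.grab_frame("wrist")[60:340,120:400,::-1];cv2.imwrite("pics/w4.png",cv2.resize(im,(560,560),interpolation=cv2.INTER_CUBIC))
E
```

```text
time_s: 7.9
ee_pos: [533.9, 283.0, 127.8]
ee_rot: [179.7, 0.1, 143.2]
force: [-1.3, 1.6, 10.2]
gripper_width: 51.3
time_s: 8.6
ee_pos: [534.0, 283.0, 127.7]
ee_rot: [179.8, 0.3, 175.1]
force: [-1.3, 1.5, 10.5]
gripper_width: 51.5
[0.21838089 0.24252427 0.0609236 ]
```

View pics/w4.png

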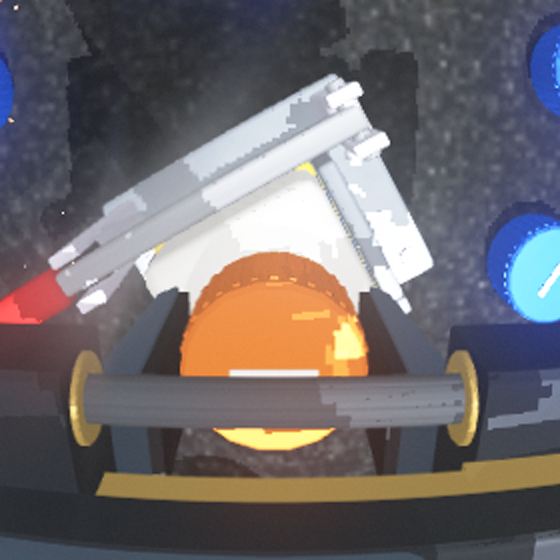

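The cap's mark stays level with the jaws while the holder appears turned by about 60°, so the cap turned with the gripper and did not slip. Lifting.

```bash
python3 -m jog '[{"dx":0,"dy":0,"dz":0.004,"wx":0,"wy":0,"wz":0,"grip":1},{"dx":0,"dy":0,"dz":0.004,"wx":0,"wy":0,"wz":0,"grip":1},{"dx":0,"dy":0,"dz":0.004,"wx":0,"wy":0,"wz":0,"grip":1},{"dx":0,"dy":0,"dz":0.004,"wx":0,"wy":0,"wz":0,"grip":1}]'
python3 -m jog '[{"dx":0,"dy":0,"dz":0.008,"wx":0,"wy":0,"wz":0,"grip":1},{"dx":0,"dy":0,"dz":0.01,"wx":0,"wy":0,"wz":0,"grip":1},{"dx":0,"dy":0,"dz":0.012,"wx":0,"wy":0,"wz":0,"grip":1},{"dx":0,"dy":0,"dz":0.014,"wx":0,"wy":0,"wz":0,"grip":1},{"dx":0,"dy":0,"dz":0.014,"wx":0,"wy":0,"wz":0,"grip":1},{"dx":0,"dy":0,"dz":0.012,"wx":0,"wy":0,"wz":0,"grip":1},{"dx":0,"dy":0,"dz":0,"wx":0,"wy":0,"wz":0,"grip":1},{"dx":0,"dy":0,"dz":0,"wx":0,"wy":0,"wz":0,"grip":1},{"dx":0,"dy":0,"dz":0,"wx":0,"wy":0,"wz":0,"grip":1}]'
python3 - <<'E'
from h import *
a=cv2.resize(env.grab_frame("scene")[90:240,170:370,::-1],(480,360),interpolation=cv2.INTER_CUBIC);b=cv2.resize(env.grab_frame("side")[170:280,165:263,::-1],(320,360),interpolation=cv2.INTER_CUBIC)
cv2.imwrite("pics/m5.png",np.hstack([a,b]))
E
```

```text
time_s: 9.05
ee_pos: [532.4, 281.5, 141.2]
ee_rot: [-180.0, -0.0, 175.0]
force: [1.5, 0.6, -2.1]
gripper_width: 51.6
time_s: 9.95
ee_pos: [532.1, 281.3, 210.7]
ee_rot: [-180.0, -0.1, 175.0]
force: [-0.3, -0.0, -0.7]
gripper_width: 51.5
```

View pics/m5.png

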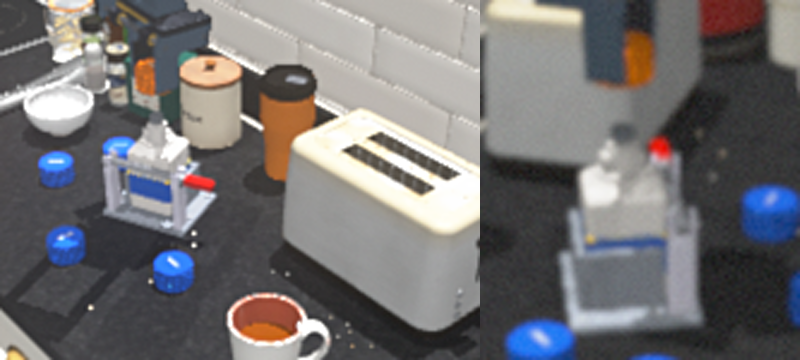

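The cap is held level above the open neck, the bottle is standing in the holder, and the bar lies across the front with the red grip at (200,183). I'll check the bar angle numerically, then hand in.

Run:
```python
from h import *
def red(n,x,y,w,h):
    hs=cv2.cvtColor(env.grab_frame(n)[y:y+h,x:x+w],cv2.COLOR_RGB2HSV);m=((hs[...,0]<=4)|(hs[...,0]>=176))&(hs[...,1]>150)&(hs[...,2]>100)
    v,u=np.nonzero(m);return u.mean()+x,v.mean()+y,len(u)
r=red("scene",240,155,25,22);print(r);q=red("side",205,200,30,30);print(q)
print(tri(r[:2],q[:2]))
for a in(0,.06,.12):
    h=144*np.cos(a);print(a,proj("scene",(470.4+.412*h,314-.911*h,92+144*np.sin(a))))
s=env.state();print(s['ee_pos'],s['force'],s['gripper_width'],abs(s['qvel']).max())
```

```text
(np.float64(252.72222222222223), np.float64(165.55555555555554), 54)
(np.float64(219.9), np.float64(214.33333333333334), 30)
(array([529.63688695, 181.15614111,  97.38029096]), np.float64(3.1461182658480333))
0 [252.76019294 166.30452013]
0.06 [252.63568029 164.13983033]
0.12 [252.37253808 161.93073725]
[532.22550026 281.46496097 210.84511365] [ 0.39260836 -0.0087147   0.19084637] 51.54402078584586 0.28986945418449817
```

```bash
python3 -c "
from workcell import env
print(env.job_done())"
```

```text
the job is handed in; nothing more can be done
None
```

The job is handed in, and the checks I made point to success; the hand-in itself reports no verdict. I swung the bar down into its fork, then pushed, twisted and lifted off the orange cap. The arm still holds the cap above the open bottle.

- **Bar:** the fingertips pressed it until the force rose to 15.7 N at a height of 99 mm, which is where it should rest in the fork. After the lift, the scene camera puts it at about 0.02 rad (limit 0.06). A two-camera estimate put the grip at 97 mm instead of 92 mm. That would be about 0.035 rad, still under the limit, but the side camera saw only part of the grip and the two sight lines missed each other by 3 mm.
- **Cap:** I pushed it down 6.5 mm to its stop, at about 11 N, and turned it counterclockwise by about 61° (1.06 rad) while it was down. It turned with the fingers without slipping.
- **Final state:** the cap is about 77 mm above its locked height and within a few millimetres of the bottle's axis. It is level and still, gripped at 51.5 mm opening, with no outside force on the tool. The last pictures show the bottle upright in its holder, and nothing the arm did came near the mugs. Only the tea mug is in that final view.

Two move calls early on were refused because their rows left out some values; nothing moved. The clock stood at about 10 s of the 45 s allowed.

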